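# Set the rack of casting flasks over their wax trees

## Task

Ready the casting board for investing: move the row of four steel flasks, one after another, from the wire rack to the row of rubber sprue bases, lowering each upright over the wax tree of the base made for its size, until it stands flat on the floor of the base inside the rim; the new row takes the order of the bases, whatever the order on the rack. Lower them, do not let them fall or tip over, leave the dropper bottle and the wax pot where they stand, and finish with all four released and at rest.

Things in the scene. Friction and masses are not known exactly. Their poses are not given: they have to be found in the camera images.
- flask_1: The smallest of four casting flasks: a plain steel tube open at both ends, 33 mm outside diameter, 48 mm tall, wall 3.5 mm, 90 g (varies by a quarter), standing upright on the wire rack (whose top is 22 mm above the bench). Origin: centre of its lower end; z is the tube's axis, pointing up.
- flask_2: The second smallest of four casting flasks: a plain steel tube open at both ends, 42 mm outside diameter, 55 mm tall, wall 3.5 mm, 130 g (varies by a quarter), standing upright on the wire rack (whose top is 22 mm above the bench). Origin: centre of its lower end; z is the tube's axis, pointing up.
- flask_3: The second largest of four casting flasks: a plain steel tube open at both ends, 51 mm outside diameter, 62 mm tall, wall 3.5 mm, 190 g (varies by a quarter), standing upright on the wire rack (whose top is 22 mm above the bench). Origin: centre of its lower end; z is the tube's axis, pointing up.
- flask_4: The largest of four casting flasks: a plain steel tube open at both ends, 60 mm outside diameter, 70 mm tall, wall 3.5 mm, 260 g (varies by a quarter), standing upright on the wire rack (whose top is 22 mm above the bench). Origin: centre of its lower end; z is the tube's axis, pointing up.
- base_1: The smallest of four black rubber sprue bases, for the 33 mm flask; fixed on the wooden casting board (12 mm thick). A dish 55 mm across, 15 mm high; level floor 6 mm above its origin, 41 mm wide; rim flares to 49 mm inside at the top. In the middle a red-brown wax tree, 6 mm radius, top 42 mm above the origin. Origin: underside centre, z up. A seated flask's origin is 6 mm above it.
- base_2: The second smallest of four black rubber sprue bases, for the 42 mm flask; fixed on the wooden casting board (12 mm thick). A dish 64 mm across, 15 mm high; level floor 6 mm above its origin, 50 mm wide; rim flares to 58 mm inside at the top. In the middle a red-brown wax tree, 8.5 mm radius, top 49 mm above the origin. Origin: underside centre, z up. A seated flask's origin is 6 mm above it.
- base_3: The second largest of four black rubber sprue bases, for the 51 mm flask; fixed on the wooden casting board (12 mm thick). A dish 73 mm across, 15 mm high; level floor 6 mm above its origin, 59 mm wide; rim flares to 67 mm inside at the top. In the middle a red-brown wax tree, 12 mm radius, top 56 mm above the origin. Origin: underside centre, z up. A seated flask's origin is 6 mm above it.
- base_4: The largest of four black rubber sprue bases, for the 60 mm flask; fixed on the wooden casting board (12 mm thick). A dish 82 mm across, 15 mm high; level floor 6 mm above its origin, 68 mm wide; rim flares to 76 mm inside at the top. In the middle a red-brown wax tree, 15 mm radius, top 64 mm above the origin. Origin: underside centre, z up. A seated flask's origin is 6 mm above it.
- dropper_bottle: Bystander: small amber dropper bottle, 33 mm across and 102 mm tall, standing on the bench near the left ends of the two rows. Origin: centre of its underside.
- wax_pot: Bystander: low round pot of wax, 63 mm across and 34 mm tall, standing on the bench near the right ends of the two rows. Origin: centre of its underside. (Farther right, beside and above where the gripper starts, stand a tall bench lamp and a torch: draw back toward the base before swinging over the work.)

How it is judged:
By the outcome, as a careful person would: the job done as asked, in the order asked, and still so for the second after the job is handed in, with the robot touching nothing.
It also fails if it takes over 96 s, if anything falls off the work surface, if the arm or the gripper's body presses on something with over 40 N, if the wrist force passes 120 N, or if a joint passes its speed limit or range.

## Robot

A 7-joint arm with a two-finger parallel gripper is mounted at the origin on a cart in front of the work surface, level with it; the furniture and walls round the work are solid. World frame = base frame: x ahead of the robot, y to its left, z up, the work surface at z = 0. Lengths are in mm, angles in rad, forces in N, time in s.
With the tool pointing down it reaches from about 400 to 925 mm from the base axis. Payload 5.6 kg.
Tool frame: the origin (TCP) lies between the finger pads; the fingertips stand 25 mm ahead of it and the grasp point (between the pads) lies 6 mm ahead of it (tips_ahead is the distance from the TCP to the fingertips, in mm); z points along the fingers, y is the line along which they close (so a half turn about z gives the same grasp; the last joint's range is limited). The gripper opens to 85 mm and grips with 20 to 120 N. Pads are 22 mm wide; open, the fingers measure 114 mm over their backs; the gripper's body (76 mm by 85 mm) begins 54 mm behind the grasp point. The pads swing forward as they close: fully open they stand 13 mm farther back than shut.
Start: joints at [1.201, 0.468, -0.012, 1.603, 0.006, 1.071, -0.056], TCP at [208.619, -615.618, 256.29] pointing down, gripper open.
Joint ranges: [-2.53, 2.53], [-0.31, 2.02], [-1.57, 1.55], [0.28, 2.44], [-1.29, 4.43], [0.15, 1.84], [-2.92, 2.92]. Speed limits (rad/s): [2.57, 2.57, 3.14, 3.14, 3.14, 3.14, 3.14].

## Interface

Orientations are given as a unit quaternion [w, x, y, z].
In Python, from station import read_state, capture, finish_job, tips_ahead gives the robot as it stands.
- The arm moves only by the tool step_arm, never from a script. Its argument "plan" is a list of rows, each an object with "slide": the shift along the tool's x, y, z in cm, a list of three; "delta_rot": the turn, a rotation vector about the tool's x, y, z in rad, a list of three; "hand": the opening in per cent of the stroke, from 0 (shut) to 100 (fully open). In form: [{"slide": [tx, ty, tz], "delta_rot": [wx, wy, wz], "hand": hand}, ...]. A call has 1 to 8 rows; each row shifts and turns the commanded pose from where the row before left it, along the tool's axes as they then stand; what a row does not reach is not made up. A row lasts 1/8 s, in which the tool goes at most 62.5 mm and 10.7 degrees, less where a joint would pass 70% of its speed; a pose out of reach is approached as far as the arm can. A call with a gripper value outside its range is refused whole. The fingers move at their own pace and stop on an object; the grip force is fixed at half the most. Time passes only in rows, so rows that do not move let the fingers close. It gives the time, the measured TCP pose, the force, the opening and the grip force at its end, in the units of the state.
- read_state(): the state, without advancing time (a new reading comes with each control period).
- capture(name): name is "scene" or "top" or "wrist"; returns a dict with "frame" (400x640x3 uint8, red, green, blue), "fx", "fy", "cx", "cy" (pixels), "pose" (4x4, takes a point from camera to world coordinates); the wrist camera has in their place "T_tool_cam" (4x4, takes a point from camera to tool coordinates, whose origin is the TCP and whose axes are the flange's). Camera axes: x right, y up, looking along -z (the intrinsics and any distortion apply to the point x, -y, -z); pixel columns grow to the right and rows downward; lengths in mm; the calibration is good to about 2 mm. A picture is of the moment at which its call begins: read the wrist's pose just before it. There is no depth.
- finish_job(): hands the job in; it is judged then, once.
The state is a dict: "time": time; "qpos": joint angles; "qd": joint speeds; "tau": joint torques, N m; "tool_pos": TCP position; "tcp_rot": TCP orientation; "contact_force": force on the tool from outside, world axes, zero at the start; "torque": the same for the moment, N m; "grip_width": opening from 0.0 (shut) to 1.0 (fully open); "grasp_force": force on a finger pad.
Only numpy, scipy, OpenCV 4.12 (cv2) and the standard library are available. Lean on these libraries where they do the work, as an engineer would, in place of code of your own. Each camera call takes 0.05 s, during which the arm holds its last target. There are 200 camera calls.

## Working session

There is one attempt and no reset: what is moved stays moved. The work goes in short steps, Python scripts to look and compute and a tool call to move; the robot and the scene stay as the last step left them, time stands still between calls to the robot, and variables do not carry over. Pictures are saved under pics/ and viewed, at most 14 in all, crops included, and the job is handed in when it is done.

Besides the shell and the picture viewer there is one more tool, called after "Request:" as name(argument=value, ...), one argument or row to a line, values as JSON. step_arm: Moves the arm, as the interface text tells. Its arguments: {"type":"object","properties":{"plan":{"type":"array"}},"required":["plan"]}

```bash
mkdir -p pics; ls; python3 - <<'E'
from station import *
import cv2
s=read_state(); print({k:s[k] for k in ('time','tool_pos','tcp_rot','grip_width')}, tips_ahead)
for n in ('scene','top'):
    c=capture(n); cv2.imwrite(f'pics/{n}0.png',c['frame'][:,:,::-1]); print(n,[c[k] for k in ('fx','fy','cx','cy')],c['pose'].round(3).tolist() if hasattr(c['pose'],'round') else c['pose'],[k for k in c])
E
```

```text
pics
{'time': 0.0, 'tool_pos': array([ 208.42048751, -615.13575622,  255.30322536]), 'tcp_rot': array([-8.89871326e-04,  9.86678824e-01,  1.62677774e-01, -2.20673145e-04]), 'grip_width': 1.0010943843140017} 25.0
scene [458.955228493649, 458.955228493649, 327.99301549016553, 196.93848536135306] [[-0.832, 0.248, -0.497, -100.194], [-0.555, -0.382, 0.739, 824.437], [-0.007, 0.89, 0.455, 652.339], [0.0, 0.0, 0.0, 1.0]] ['frame', 'fx', 'fy', 'cx', 'cy', 'pose']
top [379.0064310552075, 379.0064310552075, 324.86990548017957, 200.56758598466158] [[-0.003, 0.983, -0.181, 364.58], [-1.0, 0.001, 0.025, -100.859], [0.025, 0.181, 0.983, 1017.284], [0.0, 0.0, 0.0, 1.0]] ['frame', 'fx', 'fy', 'cx', 'cy', 'pose']
```

View pics/top0.png

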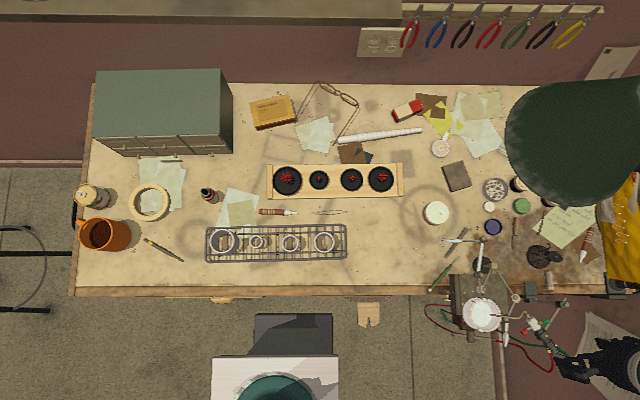

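View pics/scene0.png

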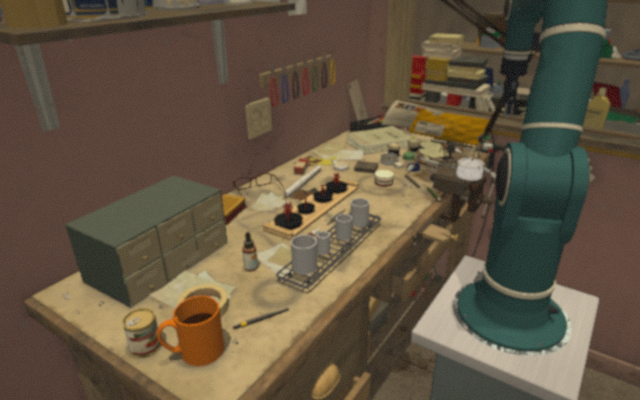

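The overhead view shows rack flasks at about (222,240), (255,242), (290,242) and (324,242), and bases at (287,179), (319,180), (351,180) and (381,178). The bottle is at (208,195) and the pot at (437,212). Next I'll measure positions and sizes.

```bash
cat > h.py <<'E'
import numpy as np, cv2
from station import *
from scipy.spatial.transform import Rotation as R
def ray(c,P,u,v,z):
    d=P[:3,:3]@np.array([(u-c['cx'])/c['fx'],-(v-c['cy'])/c['fy'],-1.]); o=P[:3,3]
    return o+d*(z-o[2])/d[2]
def toolT():
    s=read_state(); T=np.eye(4); q=s['tcp_rot']; T[:3,:3]=R.from_quat([q[1],q[2],q[3],q[0]]).as_matrix(); T[:3,3]=s['tool_pos']; return T,s
E
python3 - <<'E'
from h import *
c=capture('top'); P=np.array(c['pose']); f=c['frame']
cv2.imwrite('pics/crop.png',cv2.resize(f[150:275,190:460,::-1],None,fx=2.9,fy=2.9,interpolation=cv2.INTER_CUBIC))
g=cv2.cvtColor(f,cv2.COLOR_RGB2GRAY)
m=((f.max(2)<75)).astype(np.uint8)
m=cv2.morphologyEx(m,cv2.MORPH_CLOSE,np.ones((5,5)))
for k in cv2.findContours(m[155:205,262:405],cv2.RETR_EXTERNAL,cv2.CHAIN_APPROX_NONE,offset=(262,155))[0]:
    if cv2.contourArea(k)>100:
        x,y,w,h=cv2.boundingRect(k); e=cv2.fitEllipse(k); p=ray(c,P,*e[0],22); print('base',np.round(e[0],1),w,h,p.round(1),'diam',round(np.mean(e[1])*(P[2,3]-22)/c['fx']/.97,1))
for u,v,z in [(222,240,92),(255,242,70),(290,242,77),(324,242,84),(437,212,34),(208,195,90)]: print(ray(c,P,u,v,z).round(0))
E
```

```text
base [318.7 179.5] 19 18 [ 605.9 -109.8   22. ] diam 48.0
base [351.3 179.4] 22 22 [ 606.5 -198.1   22. ] diam 57.4
base [380.5 178.9] 26 25 [ 608.2 -277.5   22. ] diam 66.0
base [286.8 180.5] 29 28 [602.9 -24.   22. ] diam 75.9
[438. 125.  92.]
[435.  49.  70.]
[434. -39.  77.]
[ 433. -122.   84.]
[ 516. -423.   34.]
[549. 165.  90.]
```

View pics/crop.png

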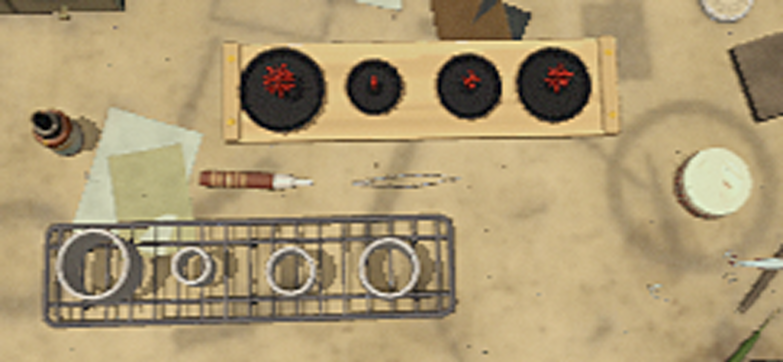

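```bash
python3 - <<'E'
from h import *
a=capture('top');b=capture('scene');A=np.array(a['pose']);B=np.array(b['pose'])
def tri(p,q):
    o1,o2=A[:3,3],B[:3,3]; d1=ray(a,A,*p,0)-o1; d2=ray(b,B,*q,0)-o2
    t=np.linalg.lstsq(np.c_[d1,-d2],o2-o1,rcond=None)[0]; return (o1+d1*t[0]).round(0),(o2+d2*t[1]).round(0)
print(tri((482,315),(470,168)))
T,s=toolT(); print(T.round(3))
def proj(c,P,X):
    p=P[:3,:3].T@(np.array(X)-P[:3,3]); return c['cx']-c['fx']*p[0]/p[2], c['cy']+c['fy']*p[1]/p[2]
for X in [(208,-616,256),(138,-407,256)]: print(proj(a,A,X),proj(b,B,X))
w=capture('wrist'); print({k:w[k] for k in ('fx','fy','cx','cy')},np.round(w['T_tool_cam'],3).tolist())
f=np.vstack([b['frame'][100:300,340:640]]); cv2.imwrite('pics/s1.png',cv2.resize(f[:,:,::-1],None,fx=2.6,fy=2.6))
E
```

```text
(array([ 258., -500.,   85.]), array([ 261., -499.,   84.]))
[[ 9.47000e-01  3.21000e-01 -0.00000e+00  2.08515e+02]
 [ 3.21000e-01 -9.47000e-01  1.00000e-03 -6.15397e+02]
 [-0.00000e+00 -1.00000e-03 -1.00000e+00  2.55821e+02]
 [ 0.00000e+00  0.00000e+00  0.00000e+00  1.00000e+00]]
(np.float64(581.5349352697551), np.float64(351.9051643257006)) (np.float64(507.31101542397926), np.float64(107.05266938529564))
(np.float64(477.36810805739844), np.float64(392.0552214107813)) (np.float64(513.4286857206143), np.float64(129.88594632688387))
{'fx': 359.40088857481936, 'fy': 359.40088857481936, 'cx': 324.2635802523733, 'cy': 200.62245624415064} [[-0.001, 0.948, 0.318, 81.644], [1.0, 0.001, -0.001, 1.34], [-0.001, 0.318, -0.948, -117.852], [0.0, 0.0, 0.0, 1.0]]
```

View pics/s1.png

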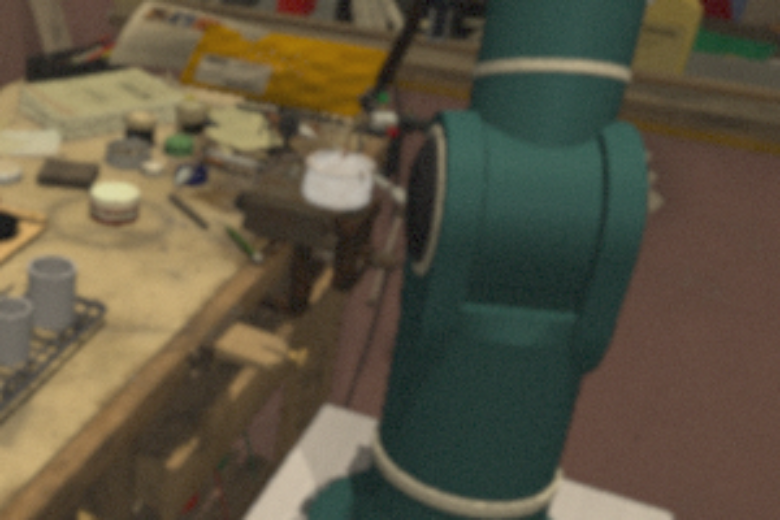

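The crucible is at about (258,-500,85), well below the gripper. I'll draw back toward the base, then turn the tool so that tool x = world +y and tool y = world +x.

Request:
step_arm(
  plan=[
    {"slide": [0,-3,0],"delta_rot": [0,0,0],"hand": 100},
    {"slide": [0,-5,0],"delta_rot": [0,0,0],"hand": 100},
    {"slide": [0,-5,0],"delta_rot": [0,0,0],"hand": 100},
    {"slide": [0,-5,0],"delta_rot": [0,0,0],"hand": 100},
    {"slide": [0,-3,0],"delta_rot": [0,0,0],"hand": 100},
    {"slide": [0,0,0],"delta_rot": [0,0,-0.15],"hand": 100},
    {"slide": [0,0,0],"delta_rot": [0,0,-0.18],"hand": 100},
    {"slide": [0,0,0],"delta_rot": [0,0,-0.18],"hand": 100},
  ],
)

```text
time: 1.3
tool_pos: [141.2, -416.7, 256.5]
tcp_rot: [0.0, 0.913, 0.409, -0.0]
contact_force: [0.0, -0.5, -0.7]
grip_width: 0.998
grasp_force: 0.0
```

Request:
step_arm(
  plan=[
    {"slide": [0,0,0],"delta_rot": [0,0,-0.18],"hand": 100},
    {"slide": [0,0,0],"delta_rot": [0,0,-0.18],"hand": 100},
    {"slide": [0,0,0],"delta_rot": [0,0,-0.18],"hand": 100},
    {"slide": [0,0,0],"delta_rot": [0,0,-0.18],"hand": 100},
    {"slide": [0,0,0],"delta_rot": [0,0,-0.015],"hand": 100},
  ],
)

```text
time: 1.92
tool_pos: [141.2, -416.7, 256.4]
tcp_rot: [0.0, 0.707, 0.707, -0.0]
contact_force: [1.0, 0.0, -0.1]
grip_width: 1.003
grasp_force: 0.0
```

Request:
step_arm(
  plan=[
    {"slide": [3.2,4.6,0],"delta_rot": [0,0,0],"hand": 100},
    {"slide": [3.2,4.6,0],"delta_rot": [0,0,0],"hand": 100},
    {"slide": [3.2,4.6,0],"delta_rot": [0,0,0],"hand": 100},
    {"slide": [3.2,4.6,0],"delta_rot": [0,0,0],"hand": 100},
    {"slide": [3.2,4.6,0],"delta_rot": [0,0,0],"hand": 100},
    {"slide": [3.2,4.6,0],"delta_rot": [0,0,0],"hand": 100},
    {"slide": [3.2,4.6,0],"delta_rot": [0,0,0],"hand": 100},
    {"slide": [3.2,4.6,0],"delta_rot": [0,0,0],"hand": 100},
  ],
)

```text
time: 2.92
tool_pos: [510.4, -159.5, 256.3]
tcp_rot: [0.0, 0.708, 0.706, -0.0]
contact_force: [0.2, -1.1, -0.1]
grip_width: 1.003
grasp_force: 0.0
```

Request:
step_arm(
  plan=[
    {"slide": [0,0,0],"delta_rot": [0,0,0],"hand": 100},
  ],
)

```text
time: 3.05
tool_pos: [511.9, -156.4, 256.2]
tcp_rot: [-0.0, 0.705, 0.709, 0.001]
contact_force: [-0.7, -0.5, 0.3]
grip_width: 1.001
grasp_force: 0.0
```

```bash
python3 - <<'E'
from h import *
T,s=toolT(); w=capture('wrist'); cv2.imwrite('pics/w1.png',w['frame'][:,:,::-1]); print(T.round(2).tolist())
E
```

```text
[[-0.0, 1.0, 0.0, 511.86], [1.0, 0.0, 0.0, -156.41], [0.0, 0.0, -1.0, 256.2], [0.0, 0.0, 0.0, 1.0]]
```

View pics/w1.png

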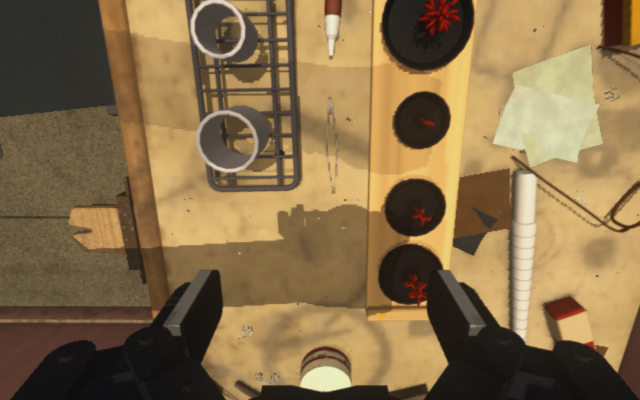

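The wrist view shows flasks 3 (230,138) and 2 (218,28). The bases are 4 (428,27), 1 (421,120), 2 (415,208) and 3 (411,274), and the pot is at (326,370). I'll measure from here, then from a second pose further left.

```bash
cat >> h.py <<'E'
H={1:48,2:55,3:62,4:70}; DF={1:33,2:42,3:51,4:60}; DB={1:55,2:64,3:73,4:82}
def look(name=None,zf=None,fl=(),bs=()):
    """fl: {id:(u,v)} guesses; prints centre + diameter by ellipse of top ring / dark dish"""
    T,s=toolT(); w=capture('wrist'); P=T@np.array(w['T_tool_cam']); f=w['frame']
    if name: cv2.imwrite('pics/'+name,f[:,:,::-1])
    hsv=cv2.cvtColor(f,cv2.COLOR_RGB2HSV)
    px=lambda X:(lambda p:(w['cx']-w['fx']*p[0]/p[2],w['cy']+w['fy']*p[1]/p[2]))(P[:3,:3].T@(np.array(X)-P[:3,3]))
    out={}
    for i,X in bs:
        u,v=px((*X,27)); 
        red=((hsv[:,:,0]<9)|(hsv[:,:,0]>170))&(hsv[:,:,1]>120)
        m=((f.max(2)<62)|red).astype(np.uint8)
        m=cv2.morphologyEx(cv2.morphologyEx(m,cv2.MORPH_CLOSE,np.ones((5,5))),cv2.MORPH_OPEN,np.ones((9,9)))
        for k in cv2.findContours(m,cv2.RETR_EXTERNAL,cv2.CHAIN_APPROX_NONE)[0]:
            if cv2.pointPolygonTest(k,(u,v),False)<0: continue
            k=k[:,0]; nad=P[:2,3]
            # far edges lie on the rim top (27), near edges at the board (12)
            hi=np.array([ray(w,P,*q,27)[:2] for q in k]); lo=np.array([ray(w,P,*q,12)[:2] for q in k])
            c=hi.mean(0); pts=np.where((((hi-c)*(c-nad)).sum(1)>0)[:,None],hi,lo)
            c,r=cv2.minEnclosingCircle(pts.astype(np.float32)); 
            b=np.c_[2*pts,np.ones(len(pts))]; sol=np.linalg.lstsq(b,(pts**2).sum(1),rcond=None)[0]
            print('base',i,sol[:2].round(1),'diam',round(2*np.sqrt(sol[2]+sol[0]**2+sol[1]**2),1),'want',DB[i],'v',k[:,1].min(),k[:,1].max())
    for i,X,zt in fl:
        u,v=px((*X,zt)); r=int(DF[i]/2*w['fx']/(P[2,3]-zt)*1.35)+6
        m=((hsv[:,:,2]>175)&(hsv[:,:,1]<40)).astype(np.uint8); z=np.zeros_like(m); cv2.circle(z,(int(u),int(v)),r,1,-1); m&=z
        n,lab,st,_=cv2.connectedComponentsWithStats(m); 
        if n<2: print('flask',i,'none'); continue
        j=1+st[1:,4].argmax(); k=cv2.findContours((lab==j).astype(np.uint8),cv2.RETR_EXTERNAL,cv2.CHAIN_APPROX_NONE)[0][0]
        k=cv2.convexHull(k)[:,0]; pts=np.array([ray(w,P,*q,zt)[:2] for q in k]); 
        b=np.c_[2*pts,np.ones(len(pts))]; sol=np.linalg.lstsq(b,(pts**2).sum(1),rcond=None)[0]
        print('flask',i,sol[:2].round(1),'diam',round(2*np.sqrt(sol[2]+sol[0]**2+sol[1]**2),1),'want',DF[i],'v',k[:,1].min(),k[:,1].max())
    print('tcp',s['tool_pos'].round(1),'t',s['time'])
FX={4:(438,125),1:(435,49),2:(434,-39),3:(433,-122)}; BX={4:(603,-24),1:(606,-110),2:(606,-198),3:(608,-278)}
E
python3 - <<'E'
from h import *
look(None,fl=[(i,FX[i],22+H[i]) for i in (2,3)],bs=[(i,BX[i]) for i in (1,2,3,4)])
E
```

```text
base 1 [ 606.2 -112. ] diam 49.2 want 55 v 90 144
base 2 [ 607.  -201.4] diam 57.3 want 64 v 177 232
base 3 [ 743.5 -347. ] diam 249.8 want 73 v 243 399
base 4 [603.1 -33.5] diam 67.4 want 82 v 0 65
flask 2 [429.2 -40.2] diam 34.0 want 42 v 10 50
flask 3 [ 431.2 -133.2] diam 27.0 want 51 v 163 167
tcp [ 509.9 -158.7  255.9] t 3.1
```

Request:
step_arm(
  plan=[
    {"slide": [5,0,0],"delta_rot": [0,0,0],"hand": 100},
    {"slide": [5,0,0],"delta_rot": [0,0,0],"hand": 100},
    {"slide": [5,0,0],"delta_rot": [0,0,0],"hand": 100},
    {"slide": [3,0,0],"delta_rot": [0,0,0],"hand": 100},
    {"slide": [0,0,0],"delta_rot": [0,0,0],"hand": 100},
    {"slide": [0,0,0],"delta_rot": [0,0,0],"hand": 100},
  ],
)

```text
time: 3.9
tool_pos: [508.5, 17.4, 256.2]
tcp_rot: [0.0, 0.708, 0.706, -0.001]
contact_force: [-0.3, 0.0, -0.1]
grip_width: 1.0
grasp_force: 0.0
```

```bash
python3 - <<'E'
from h import *
look('w2.png',fl=[(i,FX[i],22+H[i]) for i in (1,2,3,4)],bs=[(i,BX[i]) for i in (1,2,4)])
E
```

```text
base 1 [ 669.3 -280.1] diam 285.6 want 55 v 256 399
base 2 [ 669.3 -280.1] diam 285.6 want 64 v 256 399
base 4 [603.5 -27.5] diam 75.8 want 82 v 169 241
flask 1 [  434.3 -1506.4] diam 3135.5 want 33 v 126 126
flask 2 none
flask 3 none
flask 4 [436.3 124.5] diam 55.0 want 60 v 20 81
tcp [508.5  17.4 256.2] t 3.9
```

View pics/w2.png

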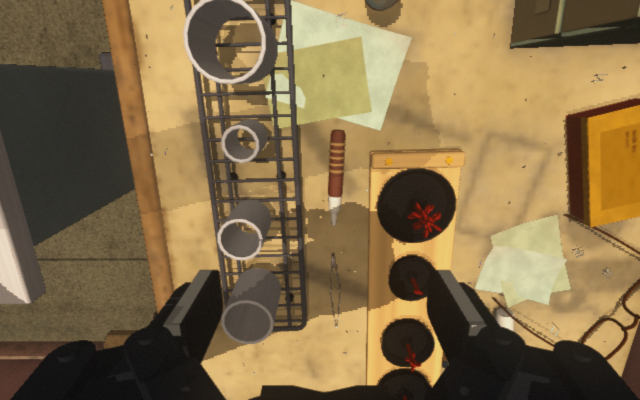

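Second view: flasks 4 (227,40), 1 (240,142), 2 (241,239) and 3 (248,320), with base 4 at (417,205). I'll ray-cast these ring centres at their known top heights.

```bash
python3 - <<'E'
from h import *
T,s=toolT(); w=capture('wrist'); C=np.array(w['T_tool_cam']); P2=T@C; T1=T.copy(); T1[:3,3]=[509.9,-158.7,255.9]; P1=T1@C
for n,P,L in (('w1',P1,{3:(230,138),2:(218,30)}),('w2',P2,{4:(227.5,40),1:(240,142),2:(241,239),3:(248,320)})):
    for i,q in L.items(): print(n,i,ray(w,P,*q,22+H[i]).round(1))
    print([ray(w,P,*q,27).round(0)[:2].tolist() for q in ((428,27),(421,120),(415,208),(411,274),(417,205),(411,277),(408,343))])
f=w['frame']; g=cv2.cvtColor(f,cv2.COLOR_RGB2HSV)
for q in [(223,130),(220,250),(230,335),(190,40)]: print(q,g[q[1]-2:q[1]+3,q[0]-8:q[0]+9,2].max(0),g[q[1],q[0]-8:q[0]+9,1])
E
```

```text
w1 3 [ 434.6 -122.5   84. ]
w1 2 [430.8 -42.7  77. ]
[[601.0, -35.0], [602.0, -115.0], [603.0, -203.0], [605.0, -280.0], [605.0, -200.0], [605.0, -284.0], [608.0, -372.0]]
w2 4 [439.7 125.   92. ]
w2 1 [437.7  47.9  70. ]
w2 2 [433.4 -38.7  77. ]
w2 3 [ 435.3 -120.5   84. ]
[[600.0, 141.0], [601.0, 61.0], [602.0, -27.0], [603.0, -104.0], [604.0, -24.0], [604.0, -108.0], [606.0, -196.0]]
(223, 130) [176 182 182 183 181 164 114  84 107 162 191 192 196 195 195 198 193] [127 123 121 120 123 118  83  50  52  57  58  55  47  43  45  48  47]
(220, 250) [211 204 197 188 176 138  93 118 176 213 215 218 217 218 211 175 114] [123 126 128 131 128 102  53  51  53  51  47  44  44  49  54  61  53]
(230, 335) [119 119 120 120 125 126 127 125 127 127 127 118 103  87  83  82  82] [128 126 130 131 117  93  60  53  48  54  54  54  54  57  54  60  55]
(190, 40) [225 223 222 229 230 195 101  75  74  75  74  74  75  72  75  73  73] [111  82  44  40  39  45  49  51  45  49  53  56  52  50  50  54  50]
```

Request:
step_arm(
  plan=[
    {"slide": [2.7,-1.8,0.5],"delta_rot": [0,0,0],"hand": 100},
    {"slide": [2.7,-1.8,2],"delta_rot": [0,0,0],"hand": 100},
    {"slide": [2.7,-1.7,3],"delta_rot": [0,0,0],"hand": 100},
    {"slide": [2.7,-1.7,3],"delta_rot": [0,0,0],"hand": 100},
    {"slide": [0,0,0],"delta_rot": [0,0,0],"hand": 100},
    {"slide": [0,0,0],"delta_rot": [0,0,0],"hand": 100},
  ],
)

```text
time: 4.75
tool_pos: [439.6, 126.5, 171.5]
tcp_rot: [0.0, 0.707, 0.707, 0.0]
contact_force: [0.2, -0.0, -0.1]
grip_width: 0.999
grasp_force: 0.0
```

```bash
python3 - <<'E'
from h import *
look('w3.png',fl=[(4,FX[4],92)])
E
```

```text
flask 4 [433.3 153.2] diam 1.8 want 60 v 178 179
tcp [439.6 126.5 171.5] t 4.75
```

View pics/w3.png

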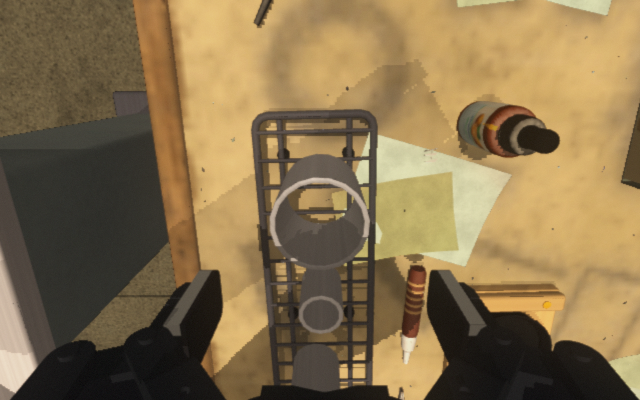

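Ring of flask 4 spans u 270–371 and v 178–267, so its centre is about (320.5,222.5). Flask 1's ring is centred at (321,314).

```bash
cat >> h.py <<'E'
def box(u0,u1,v0,v1,z):
    "centre and size of a horizontal ring at height z from its extents in the wrist picture"
    T,s=toolT(); w=capture('wrist'); P=T@np.array(w['T_tool_cam']); u=(u0+u1)/2; v=(v0+v1)/2
    a,b,c,d=[ray(w,P,*q,z) for q in ((u0,v),(u1,v),(u,v0),(u,v1))]
    print(((c+d)/2)[1].round(1),((a+b)/2)[0].round(1),'size',np.linalg.norm(a-b).round(1),np.linalg.norm(c-d).round(1),'tcp',s['tool_pos'].round(1))
E
python3 - <<'E'
from h import *
box(270,371,178,267,92); box(300,343,296,333,70)
E
```

```text
125.5 438.2 size 59.8 56.9 tcp [439.9 126.4 171.8]
45.9 438.4 size 31.0 31.5 tcp [440.  126.4 172. ]
```

Request:
step_arm(
  plan=[
    {"slide": [-0.1,-0.17,2],"delta_rot": [0,0,0],"hand": 100},
    {"slide": [0,0,3],"delta_rot": [0,0,0],"hand": 100},
    {"slide": [0,0,2.7],"delta_rot": [0,0,0],"hand": 100},
    {"slide": [0,0,1],"delta_rot": [0,0,0],"hand": 100},
    {"slide": [0,0,0],"delta_rot": [0,0,0],"hand": 80},
    {"slide": [0,0,0],"delta_rot": [0,0,0],"hand": 50},
    {"slide": [0,0,0],"delta_rot": [0,0,0],"hand": 50},
    {"slide": [0,0,0],"delta_rot": [0,0,0],"hand": 50},
  ],
)

```text
time: 5.9
tool_pos: [437.6, 126.6, 85.5]
tcp_rot: [0.001, 0.707, 0.707, 0.001]
contact_force: [-1.8, -1.1, 6.8]
grip_width: 0.687
grasp_force: 64.5
```

Request:
step_arm(
  plan=[
    {"slide": [0,0,-1],"delta_rot": [0,0,0],"hand": 50},
    {"slide": [0,0,-3],"delta_rot": [0,0,0],"hand": 50},
    {"slide": [0,0,-4],"delta_rot": [0,0,0],"hand": 50},
    {"slide": [0,0,-2],"delta_rot": [0,0,0],"hand": 50},
    {"slide": [-2,1.6,0],"delta_rot": [0,0,0],"hand": 50},
    {"slide": [-4,3,0],"delta_rot": [0,0,0],"hand": 50},
    {"slide": [-4,3,0],"delta_rot": [0,0,0],"hand": 50},
    {"slide": [-4,3,0],"delta_rot": [0,0,0],"hand": 50},
  ],
)

```text
time: 6.9
tool_pos: [544.0, -14.7, 185.2]
tcp_rot: [0.0, 0.707, 0.708, 0.0]
contact_force: [0.5, -0.9, -3.1]
grip_width: 0.685
grasp_force: 65.3
```

Request:
step_arm(
  plan=[
    {"slide": [-4,3,0],"delta_rot": [0,0,0],"hand": 50},
    {"slide": [-3,2,0],"delta_rot": [0,0,0],"hand": 50},
    {"slide": [-1,1,0],"delta_rot": [0,0,0],"hand": 50},
    {"slide": [0,0,0],"delta_rot": [0,0,0],"hand": 50},
    {"slide": [0,0,0],"delta_rot": [0,0,0],"hand": 50},
  ],
)

```text
time: 7.52
tool_pos: [602.5, -91.2, 184.4]
tcp_rot: [-0.001, 0.706, 0.708, 0.0]
contact_force: [-0.7, 0.8, -1.8]
grip_width: 0.687
grasp_force: 65.3
```

```bash
python3 - <<'E'
from h import *
look('w4.png',bs=[(4,(604,-26)),(1,(606,-112))])
E
```

```text
base 4 [602.7 -24.8] diam 80.3 want 82 v 44 154
tcp [602.5 -91.2 184.4] t 7.525
```

View pics/w4.png

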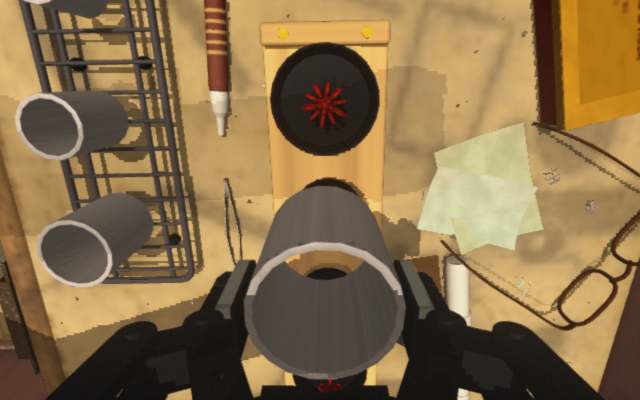

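Base 4 is centred at (325,99) px, and the held flask's top ring spans u 246–405 and v 243–377. I'll check where the held flask sits relative to the TCP.

```bash
python3 - <<'E'
from h import *
box(246,405,243,377,190.9); box(271,379,43,155,24)
E
```

```text
-92.4 603.4 size 57.9 57.6 tcp [602.6 -91.3 184.5]
-26.5 603.3 size 80.6 80.7 tcp [602.6 -91.5 184.5]
```

Request:
step_arm(
  plan=[
    {"slide": [3,0,0],"delta_rot": [0,0,0],"hand": 50},
    {"slide": [3,0,0],"delta_rot": [0,0,0],"hand": 50},
    {"slide": [0.7,0,0],"delta_rot": [0,0,0],"hand": 50},
    {"slide": [0,0,0],"delta_rot": [0,0,0],"hand": 50},
    {"slide": [0,0,2],"delta_rot": [0,0,0],"hand": 50},
    {"slide": [0,0,2],"delta_rot": [0,0,0],"hand": 50},
    {"slide": [0,0,1],"delta_rot": [0,0,0],"hand": 50},
    {"slide": [0,0,0],"delta_rot": [0,0,0],"hand": 50},
  ],
)

```text
time: 8.68
tool_pos: [602.3, -26.5, 132.6]
tcp_rot: [-0.001, 0.707, 0.707, -0.001]
contact_force: [0.8, 0.9, -2.4]
grip_width: 0.685
grasp_force: 65.3
```

Request:
step_arm(
  plan=[
    {"slide": [0,0,2],"delta_rot": [0,0,0],"hand": 50},
    {"slide": [0,0,1.5],"delta_rot": [0,0,0],"hand": 50},
    {"slide": [0,0,0.8],"delta_rot": [0,0,0],"hand": 50},
    {"slide": [0,0,0.4],"delta_rot": [0,0,0],"hand": 50},
    {"slide": [0,0,0],"delta_rot": [0,0,0],"hand": 50},
  ],
)

```text
time: 9.3
tool_pos: [603.2, -26.2, 87.1]
tcp_rot: [-0.0, 0.707, 0.707, -0.0]
contact_force: [-0.0, -0.7, -2.1]
grip_width: 0.69
grasp_force: 65.3
```

Request:
step_arm(
  plan=[
    {"slide": [0.1,0,0.2],"delta_rot": [0,0,0],"hand": 50},
    {"slide": [0,0,0.2],"delta_rot": [0,0,0],"hand": 50},
    {"slide": [0,0,0.1],"delta_rot": [0,0,0],"hand": 50},
    {"slide": [0,0,0],"delta_rot": [0,0,0],"hand": 50},
  ],
)

```text
time: 9.8
tool_pos: [603.1, -25.4, 82.3]
tcp_rot: [0.0, 0.707, 0.707, -0.0]
contact_force: [0.2, 0.3, -1.6]
grip_width: 0.685
grasp_force: 65.3
```

Request:
step_arm(
  plan=[
    {"slide": [0,0,0.1],"delta_rot": [0,0,0],"hand": 50},
    {"slide": [0,0,0],"delta_rot": [0,0,0],"hand": 50},
  ],
)

```text
time: 10.05
tool_pos: [603.3, -25.3, 81.6]
tcp_rot: [0.0, 0.707, 0.707, -0.0]
contact_force: [-1.4, -0.7, 2.0]
grip_width: 0.689
grasp_force: 65.6
```

Contact came at the expected height. Releasing and rising.

Request:
step_arm(
  plan=[
    {"slide": [0,0,0],"delta_rot": [0,0,0],"hand": 72},
    {"slide": [0,0,0],"delta_rot": [0,0,0],"hand": 85},
    {"slide": [0,0,0],"delta_rot": [0,0,0],"hand": 100},
    {"slide": [0,0,0],"delta_rot": [0,0,0],"hand": 100},
    {"slide": [0,0,-1],"delta_rot": [0,0,0],"hand": 100},
    {"slide": [0,0,-3],"delta_rot": [0,0,0],"hand": 100},
    {"slide": [0,0,-4],"delta_rot": [0,0,0],"hand": 100},
    {"slide": [0,0,-1],"delta_rot": [0,0,0],"hand": 100},
  ],
)

```text
time: 11.05
tool_pos: [604.8, -25.0, 174.7]
tcp_rot: [0.002, 0.707, 0.707, 0.002]
contact_force: [0.1, 0.7, -0.3]
grip_width: 0.998
grasp_force: 0.0
```

Request:
step_arm(
  plan=[
    {"slide": [1,-2,0],"delta_rot": [0,0,0],"hand": 100},
    {"slide": [2,-5,0],"delta_rot": [0,0,0],"hand": 100},
    {"slide": [2,-5,0],"delta_rot": [0,0,0],"hand": 100},
    {"slide": [2.2,-4.5,0],"delta_rot": [0,0,0],"hand": 100},
    {"slide": [0,0,2],"delta_rot": [0,0,0],"hand": 100},
    {"slide": [0,0,0],"delta_rot": [0,0,0],"hand": 100},
  ],
)

```text
time: 11.8
tool_pos: [437.0, 46.4, 150.6]
tcp_rot: [-0.001, 0.707, 0.708, -0.001]
contact_force: [0.2, -0.5, 0.1]
grip_width: 0.999
grasp_force: 0.0
```

```bash
python3 - <<'E'
from h import *
T,s=toolT(); w=capture('wrist'); P=T@np.array(w['T_tool_cam']); f=w['frame']; hsv=cv2.cvtColor(f,cv2.COLOR_RGB2HSV)
p=P[:3,:3].T@(np.array([438,47,70])-P[:3,3]); u,v=w['cx']-w['fx']*p[0]/p[2],w['cy']+w['fy']*p[1]/p[2]
print(u,v,s['tool_pos'].round(1)); x,y=int(u),int(v); cr=f[y-75:y+75,x-100:x+100,::-1]
cv2.imwrite('pics/c5.png',cv2.resize(cr,None,fx=4,fy=4,interpolation=cv2.INTER_NEAREST)); print('origin',x-100,y-75)
E
```

```text
325.6638084577375 221.52940483965818 [437.   46.4 150.6]
origin 225 146
```

View pics/c5.png

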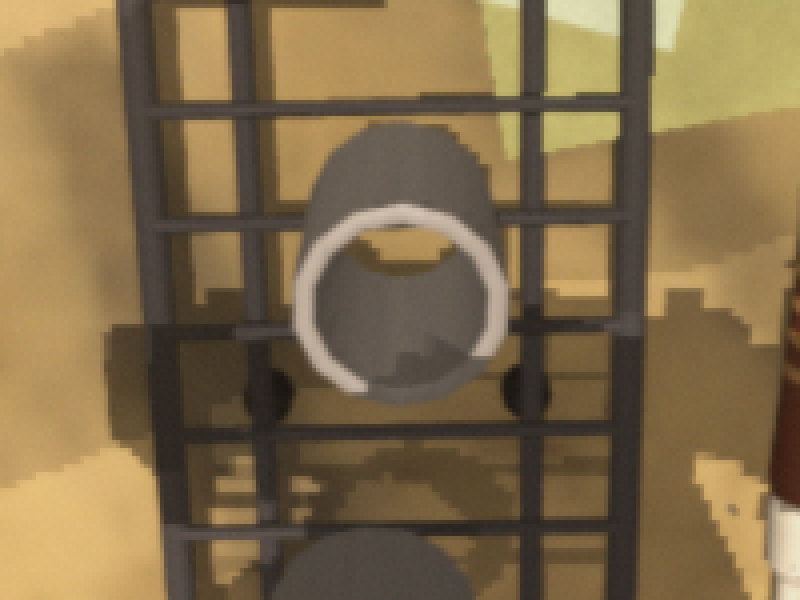

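The ring of flask 1 is centred at (325,222), within 1 px of the prediction, so the flask is at (437.6,46.7).

Request:
step_arm(
  plan=[
    {"slide": [0,0.05,2],"delta_rot": [0,0,0],"hand": 100},
    {"slide": [0,0,3],"delta_rot": [0,0,0],"hand": 100},
    {"slide": [0,0,2.5],"delta_rot": [0,0,0],"hand": 100},
    {"slide": [0,0,1],"delta_rot": [0,0,0],"hand": 70},
    {"slide": [0,0,0],"delta_rot": [0,0,0],"hand": 50},
    {"slide": [0,0,0],"delta_rot": [0,0,0],"hand": 30},
    {"slide": [0,0,0],"delta_rot": [0,0,0],"hand": 15},
    {"slide": [0,0,0],"delta_rot": [0,0,0],"hand": 15},
  ],
)

```text
time: 12.85
tool_pos: [439.3, 46.6, 67.3]
tcp_rot: [0.001, 0.707, 0.707, 0.001]
contact_force: [-1.1, 0.5, 7.3]
grip_width: 0.363
grasp_force: 59.8
```

Request:
step_arm(
  plan=[
    {"slide": [0,0,-1],"delta_rot": [0,0,0],"hand": 15},
    {"slide": [0,0,-3],"delta_rot": [0,0,0],"hand": 15},
    {"slide": [0,0,-4],"delta_rot": [0,0,0],"hand": 15},
    {"slide": [0,0,-2],"delta_rot": [0,0,0],"hand": 15},
    {"slide": [-2,1.6,0],"delta_rot": [0,0,0],"hand": 15},
    {"slide": [-4,3,0],"delta_rot": [0,0,0],"hand": 15},
    {"slide": [-4,3,0],"delta_rot": [0,0,0],"hand": 15},
    {"slide": [-4,3,0],"delta_rot": [0,0,0],"hand": 15},
  ],
)

```text
time: 13.85
tool_pos: [545.5, -94.8, 167.1]
tcp_rot: [0.0, 0.707, 0.707, 0.0]
contact_force: [-0.8, 1.7, -0.9]
grip_width: 0.361
grasp_force: 59.5
```

Request:
step_arm(
  plan=[
    {"slide": [-4,3,0],"delta_rot": [0,0,0],"hand": 15},
    {"slide": [-3,2,0],"delta_rot": [0,0,0],"hand": 15},
    {"slide": [-1.3,1,0],"delta_rot": [0,0,0],"hand": 15},
    {"slide": [0,0,0],"delta_rot": [0,0,0],"hand": 15},
    {"slide": [0,0,0],"delta_rot": [0,0,0],"hand": 15},
  ],
)

```text
time: 14.48
tool_pos: [604.1, -174.2, 166.4]
tcp_rot: [-0.001, 0.706, 0.708, 0.0]
contact_force: [-0.5, 0.6, -2.3]
grip_width: 0.359
grasp_force: 59.5
```

```bash
python3 - <<'E'
from h import *
look('w6.png',bs=[(1,(606,-112)),(4,(604,-26))])
E
```

```text
base 1 [ 605.5 -110.5] diam 52.8 want 55 v 66 143
tcp [ 604.1 -174.2  166.4] t 14.475
```

View pics/w6.png

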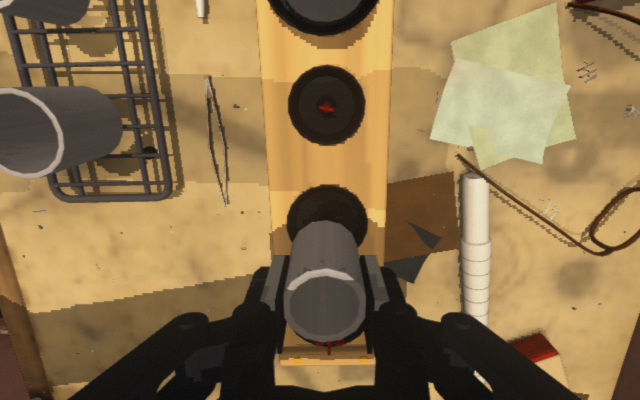

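Base 1 spans u 287–365 and v 65–145, and the held ring spans u 284–366 and v 268–341.

```bash
python3 - <<'E'
from h import *
box(284,366,268,341,169.5); box(287,365,65,145,24)
E
```

```text
-174.0 604.9 size 30.6 31.9 tcp [ 604.2 -174.3  166.5]
-111.7 605.7 size 54.7 54.4 tcp [ 604.3 -174.5  166.5]
```

Request:
step_arm(
  plan=[
    {"slide": [3,0.1,0],"delta_rot": [0,0,0],"hand": 15},
    {"slide": [3,0,0],"delta_rot": [0,0,0],"hand": 15},
    {"slide": [0.3,0,0],"delta_rot": [0,0,0],"hand": 15},
    {"slide": [0,0,0],"delta_rot": [0,0,0],"hand": 15},
    {"slide": [0,0,2],"delta_rot": [0,0,0],"hand": 15},
    {"slide": [0,0,2],"delta_rot": [0,0,0],"hand": 15},
    {"slide": [0,0,1.2],"delta_rot": [0,0,0],"hand": 15},
    {"slide": [0,0,0],"delta_rot": [0,0,0],"hand": 15},
  ],
)

```text
time: 15.62
tool_pos: [604.7, -113.3, 112.3]
tcp_rot: [-0.001, 0.707, 0.707, -0.001]
contact_force: [-0.1, 0.0, -0.1]
grip_width: 0.36
grasp_force: 59.5
```

Request:
step_arm(
  plan=[
    {"slide": [0,0,0],"delta_rot": [0,0,0],"hand": 15},
    {"slide": [0,0,0],"delta_rot": [0,0,0],"hand": 15},
  ],
)

```text
time: 15.88
tool_pos: [606.3, -113.3, 115.0]
tcp_rot: [0.001, 0.707, 0.707, 0.0]
contact_force: [0.2, -0.6, -0.4]
grip_width: 0.356
grasp_force: 59.5
```

Request:
step_arm(
  plan=[
    {"slide": [0.2,0,1],"delta_rot": [0,0,0],"hand": 15},
    {"slide": [0,0,1.5],"delta_rot": [0,0,0],"hand": 15},
    {"slide": [0,0,1.2],"delta_rot": [0,0,0],"hand": 15},
    {"slide": [0,0,0.6],"delta_rot": [0,0,0],"hand": 15},
    {"slide": [0,0,0.2],"delta_rot": [0,0,0],"hand": 15},
    {"slide": [0,0,0],"delta_rot": [0,0,0],"hand": 15},
    {"slide": [0,0,0],"delta_rot": [0,0,0],"hand": 15},
  ],
)

```text
time: 16.75
tool_pos: [606.1, -111.3, 69.7]
tcp_rot: [0.0, 0.707, 0.707, 0.0]
contact_force: [-0.1, -0.0, -1.0]
grip_width: 0.361
grasp_force: 59.5
```

Request:
step_arm(
  plan=[
    {"slide": [0,0,0.2],"delta_rot": [0,0,0],"hand": 15},
    {"slide": [0,0,0.1],"delta_rot": [0,0,0],"hand": 15},
    {"slide": [0,0,0],"delta_rot": [0,0,0],"hand": 15},
  ],
)

```text
time: 17.12
tool_pos: [605.6, -111.3, 66.2]
tcp_rot: [-0.0, 0.707, 0.707, -0.0]
contact_force: [-0.7, -0.2, -1.1]
grip_width: 0.361
grasp_force: 59.5
```

Request:
step_arm(
  plan=[
    {"slide": [0,0,0.1],"delta_rot": [0,0,0],"hand": 15},
    {"slide": [0,0,0.1],"delta_rot": [0,0,0],"hand": 15},
    {"slide": [0,0,0],"delta_rot": [0,0,0],"hand": 15},
    {"slide": [0,0,0],"delta_rot": [0,0,0],"hand": 15},
  ],
)

```text
time: 17.62
tool_pos: [605.7, -111.3, 64.2]
tcp_rot: [-0.0, 0.707, 0.707, -0.0]
contact_force: [-0.1, -0.0, -0.7]
grip_width: 0.358
grasp_force: 59.5
```

Request:
step_arm(
  plan=[
    {"slide": [0,0,0.1],"delta_rot": [0,0,0],"hand": 15},
    {"slide": [0,0,0],"delta_rot": [0,0,0],"hand": 15},
    {"slide": [0,0,0],"delta_rot": [0,0,0],"hand": 15},
  ],
)

```text
time: 18.0
tool_pos: [605.8, -111.3, 63.4]
tcp_rot: [0.0, 0.707, 0.707, 0.0]
contact_force: [0.2, 0.7, 1.8]
grip_width: 0.359
grasp_force: 59.7
```

Request:
step_arm(
  plan=[
    {"slide": [0,0,0],"delta_rot": [0,0,0],"hand": 45},
    {"slide": [0,0,0],"delta_rot": [0,0,0],"hand": 70},
    {"slide": [0,0,0],"delta_rot": [0,0,0],"hand": 100},
    {"slide": [0,0,0],"delta_rot": [0,0,0],"hand": 100},
    {"slide": [0,0,-1],"delta_rot": [0,0,0],"hand": 100},
    {"slide": [0,0,-3],"delta_rot": [0,0,0],"hand": 100},
    {"slide": [0,0,-4],"delta_rot": [0,0,0],"hand": 100},
    {"slide": [0,0,-2],"delta_rot": [0,0,0],"hand": 100},
  ],
)

```text
time: 19.0
tool_pos: [606.8, -111.2, 166.1]
tcp_rot: [0.001, 0.707, 0.707, 0.001]
contact_force: [0.3, -0.3, -0.4]
grip_width: 1.003
grasp_force: 0.0
```

Request:
step_arm(
  plan=[
    {"slide": [1,-2,0],"delta_rot": [0,0,0],"hand": 100},
    {"slide": [2,-5,0],"delta_rot": [0,0,0],"hand": 100},
    {"slide": [2,-5,0],"delta_rot": [0,0,0],"hand": 100},
    {"slide": [2.1,-5,0],"delta_rot": [0,0,0],"hand": 100},
    {"slide": [0,-0.3,0],"delta_rot": [0,0,0],"hand": 100},
    {"slide": [0,0,0],"delta_rot": [0,0,0],"hand": 100},
  ],
)

```text
time: 19.75
tool_pos: [433.3, -40.8, 163.7]
tcp_rot: [0.001, 0.707, 0.707, 0.0]
contact_force: [0.3, -0.2, 0.7]
grip_width: 1.0
grasp_force: 0.0
```

```bash
cat >> h.py <<'E'
def ring(i,X,zt):
    "ring centre: bright grey pixels near the expected circle, fitted by a circle in the plane of the top"
    T,s=toolT(); w=capture('wrist'); P=T@np.array(w['T_tool_cam']); f=w['frame']; g=cv2.cvtColor(f,cv2.COLOR_RGB2HSV)
    ins=np.zeros(f.shape[:2],bool); m=(g[:,:,1]<75)&(g[:,:,2]>95); r=DF[i]/2-1.7; pts=[]
    vs,us=np.nonzero(m); 
    Q=np.array([ray(w,P,u,v,zt)[:2] for u,v in zip(us,vs) if abs(u-320)<130])
    c=np.array(X,float)
    for tol in (7,5,4,3,3,3):
        k=abs(np.linalg.norm(Q-c,axis=1)-r)<tol; q=Q[k]; sol=np.linalg.lstsq(np.c_[2*q,np.ones(len(q))],(q**2).sum(1),rcond=None)[0]; c=sol[:2]
    print('ring',i,c.round(1),'mean diam',round(2*np.sqrt(sol[2]+c@c),1),'want',DF[i]-3.5,k.sum(),'tcp',s['tool_pos'].round(1),s['contact_force'].round(1))
E
python3 - <<'E'
from h import *
ring(2,(432,-40),77)
w=capture('wrist'); cv2.imwrite('pics/w7.png',w['frame'][:,:,::-1])
E
```

```text
ring 2 [432.  -37.3] mean diam 38.8 want 38.5 1404 tcp [433.3 -40.8 163.7] [ 0.3 -0.2  0.7]
```

Request:
step_arm(
  plan=[
    {"slide": [0.25,-0.1,2],"delta_rot": [0,0,0],"hand": 100},
    {"slide": [0,0,3],"delta_rot": [0,0,0],"hand": 100},
    {"slide": [0,0,3],"delta_rot": [0,0,0],"hand": 100},
    {"slide": [0,0,1.2],"delta_rot": [0,0,0],"hand": 80},
    {"slide": [0,0,0],"delta_rot": [0,0,0],"hand": 60},
    {"slide": [0,0,0],"delta_rot": [0,0,0],"hand": 40},
    {"slide": [0,0,0],"delta_rot": [0,0,0],"hand": 25},
    {"slide": [0,0,0],"delta_rot": [0,0,0],"hand": 25},
  ],
)

```text
time: 20.85
tool_pos: [432.3, -38.1, 72.0]
tcp_rot: [0.001, 0.707, 0.707, 0.0]
contact_force: [-0.0, -0.0, 3.2]
grip_width: 0.469
grasp_force: 60.7
```

Request:
step_arm(
  plan=[
    {"slide": [0,0,0],"delta_rot": [0,0,0],"hand": 25},
  ],
)

```text
time: 20.98
tool_pos: [432.3, -38.1, 72.0]
tcp_rot: [0.001, 0.707, 0.707, 0.0]
contact_force: [0.1, -0.4, 6.5]
grip_width: 0.469
grasp_force: 61.0
```

Request:
step_arm(
  plan=[
    {"slide": [0,0,-1],"delta_rot": [0,0,0],"hand": 25},
    {"slide": [0,0,-3],"delta_rot": [0,0,0],"hand": 25},
    {"slide": [0,0,-4],"delta_rot": [0,0,0],"hand": 25},
    {"slide": [0,0,-2],"delta_rot": [0,0,0],"hand": 25},
    {"slide": [-2,1.6,0],"delta_rot": [0,0,0],"hand": 25},
    {"slide": [-4,3,0],"delta_rot": [0,0,0],"hand": 25},
    {"slide": [-4,3,0],"delta_rot": [0,0,0],"hand": 25},
    {"slide": [-4,3,0],"delta_rot": [0,0,0],"hand": 25},
  ],
)

```text
time: 21.98
tool_pos: [538.3, -179.1, 171.7]
tcp_rot: [-0.0, 0.707, 0.708, 0.0]
contact_force: [0.5, 0.2, -0.8]
grip_width: 0.476
grasp_force: 60.8
```

Request:
step_arm(
  plan=[
    {"slide": [-4,3,0],"delta_rot": [0,0,0],"hand": 25},
    {"slide": [-3,2.5,0],"delta_rot": [0,0,0],"hand": 25},
    {"slide": [-1.5,1.2,0],"delta_rot": [0,0,0],"hand": 25},
    {"slide": [0,0,0],"delta_rot": [0,0,0],"hand": 25},
    {"slide": [0,0,0],"delta_rot": [0,0,0],"hand": 25},
  ],
)

```text
time: 22.6
tool_pos: [604.2, -261.5, 171.2]
tcp_rot: [-0.001, 0.706, 0.708, 0.0]
contact_force: [-0.4, -0.2, -0.3]
grip_width: 0.473
grasp_force: 60.8
```

```bash
python3 - <<'E'
from h import *
look('w8.png',bs=[(2,(606,-200))])
T,s=toolT(); ring(2,s['tool_pos'][:2],s['tool_pos'][2]+5)
E
```

```text
base 2 [ 606.3 -198.6] diam 61.9 want 64 v 61 149
tcp [ 604.2 -261.5  171.2] t 22.6
ring 2 [ 604.2 -261.7] mean diam 38.7 want 38.5 1533 tcp [ 604.2 -261.4  171.4] [ 0.3  0.3 -0.6]
```

View pics/w8.png

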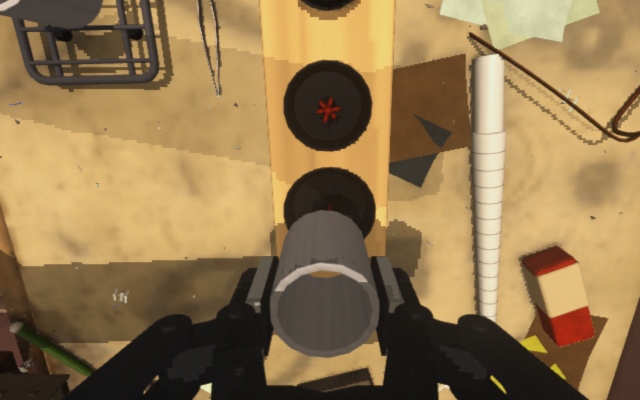

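Base 2 is centred at (328,105) px and the held ring at (324,308). Base 2 is at (606.3,-199) and the flask at (604.2,-262).

Request:
step_arm(
  plan=[
    {"slide": [3,0.1,0],"delta_rot": [0,0,0],"hand": 25},
    {"slide": [3,0.1,0],"delta_rot": [0,0,0],"hand": 25},
    {"slide": [0.3,0,0],"delta_rot": [0,0,0],"hand": 25},
    {"slide": [0,0,0],"delta_rot": [0,0,0],"hand": 25},
    {"slide": [0,0,2],"delta_rot": [0,0,0],"hand": 25},
    {"slide": [0,0,2],"delta_rot": [0,0,0],"hand": 25},
    {"slide": [0,0,1],"delta_rot": [0,0,0],"hand": 25},
    {"slide": [0,0,0],"delta_rot": [0,0,0],"hand": 25},
  ],
)

```text
time: 23.7
tool_pos: [606.0, -199.7, 119.5]
tcp_rot: [-0.001, 0.707, 0.707, -0.001]
contact_force: [-0.3, 1.2, -0.9]
grip_width: 0.472
grasp_force: 60.8
```

Request:
step_arm(
  plan=[
    {"slide": [0,0,0],"delta_rot": [0,0,0],"hand": 25},
    {"slide": [0,0,0],"delta_rot": [0,0,0],"hand": 25},
  ],
)

```text
time: 23.95
tool_pos: [607.3, -199.9, 122.0]
tcp_rot: [0.001, 0.707, 0.707, 0.0]
contact_force: [-0.5, -0.3, -0.7]
grip_width: 0.467
grasp_force: 60.8
```

Request:
step_arm(
  plan=[
    {"slide": [0.1,-0.1,1],"delta_rot": [0,0,0],"hand": 25},
    {"slide": [0,0,1.5],"delta_rot": [0,0,0],"hand": 25},
    {"slide": [0,0,1.3],"delta_rot": [0,0,0],"hand": 25},
    {"slide": [0,0,0.7],"delta_rot": [0,0,0],"hand": 25},
    {"slide": [0,0,0.2],"delta_rot": [0,0,0],"hand": 25},
    {"slide": [0,0,0],"delta_rot": [0,0,0],"hand": 25},
    {"slide": [0,0,0],"delta_rot": [0,0,0],"hand": 25},
  ],
)

```text
time: 24.82
tool_pos: [606.2, -198.9, 74.7]
tcp_rot: [0.0, 0.707, 0.707, 0.0]
contact_force: [-0.5, -0.2, -1.5]
grip_width: 0.471
grasp_force: 60.8
```

Request:
step_arm(
  plan=[
    {"slide": [0,0,0.2],"delta_rot": [0,0,0],"hand": 25},
    {"slide": [0,0,0.1],"delta_rot": [0,0,0],"hand": 25},
    {"slide": [0,0,0],"delta_rot": [0,0,0],"hand": 25},
    {"slide": [0,0,0],"delta_rot": [0,0,0],"hand": 25},
  ],
)

```text
time: 25.32
tool_pos: [605.8, -198.8, 71.3]
tcp_rot: [0.0, 0.707, 0.707, -0.0]
contact_force: [-0.4, -0.2, -0.5]
grip_width: 0.47
grasp_force: 60.8
```

Request:
step_arm(
  plan=[
    {"slide": [0,0,0.1],"delta_rot": [0,0,0],"hand": 25},
    {"slide": [0,0,0.1],"delta_rot": [0,0,0],"hand": 25},
    {"slide": [0,0,0],"delta_rot": [0,0,0],"hand": 25},
    {"slide": [0,0,0],"delta_rot": [0,0,0],"hand": 25},
  ],
)

```text
time: 25.82
tool_pos: [605.8, -198.8, 69.2]
tcp_rot: [-0.0, 0.707, 0.707, -0.0]
contact_force: [-0.5, 0.3, -2.1]
grip_width: 0.466
grasp_force: 60.8
```

Request:
step_arm(
  plan=[
    {"slide": [0,0,0.1],"delta_rot": [0,0,0],"hand": 25},
    {"slide": [0,0,0],"delta_rot": [0,0,0],"hand": 25},
    {"slide": [0,0,0],"delta_rot": [0,0,0],"hand": 25},
  ],
)

```text
time: 26.2
tool_pos: [605.8, -198.8, 68.3]
tcp_rot: [0.0, 0.707, 0.707, -0.0]
contact_force: [-0.2, -0.5, -1.3]
grip_width: 0.467
grasp_force: 60.8
```

Request:
step_arm(
  plan=[
    {"slide": [0,0,0.1],"delta_rot": [0,0,0],"hand": 25},
    {"slide": [0,0,0],"delta_rot": [0,0,0],"hand": 25},
    {"slide": [0,0,0],"delta_rot": [0,0,0],"hand": 25},
  ],
)

```text
time: 26.58
tool_pos: [605.9, -198.8, 68.1]
tcp_rot: [0.0, 0.707, 0.707, -0.0]
contact_force: [-3.0, 0.5, 4.7]
grip_width: 0.468
grasp_force: 61.5
```

Request:
step_arm(
  plan=[
    {"slide": [0,0,0],"delta_rot": [0,0,0],"hand": 52},
    {"slide": [0,0,0],"delta_rot": [0,0,0],"hand": 75},
    {"slide": [0,0,0],"delta_rot": [0,0,0],"hand": 100},
    {"slide": [0,0,0],"delta_rot": [0,0,0],"hand": 100},
    {"slide": [0,0,-1],"delta_rot": [0,0,0],"hand": 100},
    {"slide": [0,0,-3],"delta_rot": [0,0,0],"hand": 100},
    {"slide": [0,0,-4],"delta_rot": [0,0,0],"hand": 100},
    {"slide": [0,0,-2],"delta_rot": [0,0,0],"hand": 100},
  ],
)

```text
time: 27.58
tool_pos: [606.9, -198.9, 170.1]
tcp_rot: [0.002, 0.707, 0.707, 0.001]
contact_force: [0.2, -0.1, 0.6]
grip_width: 1.0
grasp_force: 0.0
```

Request:
step_arm(
  plan=[
    {"slide": [1.5,-2,0],"delta_rot": [0,0,0],"hand": 100},
    {"slide": [2,-5,0],"delta_rot": [0,0,0],"hand": 100},
    {"slide": [2,-5,0],"delta_rot": [0,0,0],"hand": 100},
    {"slide": [2.1,-5,0],"delta_rot": [0,0,0],"hand": 100},
    {"slide": [0,0,0],"delta_rot": [0,0,0],"hand": 100},
    {"slide": [0,0,0],"delta_rot": [0,0,0],"hand": 100},
  ],
)

```text
time: 28.32
tool_pos: [436.6, -123.4, 167.8]
tcp_rot: [0.001, 0.707, 0.707, 0.0]
contact_force: [0.2, 0.3, -0.1]
grip_width: 1.004
grasp_force: 0.0
```

```bash
python3 - <<'E'
from h import *
ring(3,(435,-121),84)
w=capture('wrist'); cv2.imwrite('pics/w9.png',w['frame'][:,:,::-1])
E
```

```text
ring 3 [ 434. -122.] mean diam 47.7 want 47.5 1578 tcp [ 436.6 -123.4  167.8] [ 0.2  0.3 -0.1]
```

Request:
step_arm(
  plan=[
    {"slide": [0.1,-0.2,2],"delta_rot": [0,0,0],"hand": 100},
    {"slide": [0,0,3],"delta_rot": [0,0,0],"hand": 100},
    {"slide": [0,0,3],"delta_rot": [0,0,0],"hand": 100},
    {"slide": [0,0,1],"delta_rot": [0,0,0],"hand": 85},
    {"slide": [0,0,0],"delta_rot": [0,0,0],"hand": 70},
    {"slide": [0,0,0],"delta_rot": [0,0,0],"hand": 40},
    {"slide": [0,0,0],"delta_rot": [0,0,0],"hand": 40},
    {"slide": [0,0,0],"delta_rot": [0,0,0],"hand": 40},
  ],
)

```text
time: 29.42
tool_pos: [434.6, -122.1, 78.2]
tcp_rot: [0.001, 0.707, 0.707, 0.0]
contact_force: [-1.1, 0.0, 4.6]
grip_width: 0.587
grasp_force: 63.0
```

Request:
step_arm(
  plan=[
    {"slide": [0,0,0],"delta_rot": [0,0,0],"hand": 40},
  ],
)

```text
time: 29.55
tool_pos: [434.6, -122.1, 78.2]
tcp_rot: [0.001, 0.707, 0.707, 0.0]
contact_force: [-0.9, 0.0, 7.7]
grip_width: 0.587
grasp_force: 63.1
```

Request:
step_arm(
  plan=[
    {"slide": [0,0,-1],"delta_rot": [0,0,0],"hand": 40},
    {"slide": [0,0,-3],"delta_rot": [0,0,0],"hand": 40},
    {"slide": [0,0,-4],"delta_rot": [0,0,0],"hand": 40},
    {"slide": [0,0,-2],"delta_rot": [0,0,0],"hand": 40},
    {"slide": [-2,1,0],"delta_rot": [0,0,0],"hand": 40},
    {"slide": [-4,2,0],"delta_rot": [0,0,0],"hand": 40},
    {"slide": [-4,2,0],"delta_rot": [0,0,0],"hand": 40},
    {"slide": [-4,2,0],"delta_rot": [0,0,0],"hand": 40},
  ],
)

```text
time: 30.55
tool_pos: [503.7, -264.5, 176.0]
tcp_rot: [-0.001, 0.707, 0.707, -0.001]
contact_force: [-0.4, -0.3, -2.2]
grip_width: 0.589
grasp_force: 63.0
```

Request:
step_arm(
  plan=[
    {"slide": [-1.5,1,0],"delta_rot": [0,0,0],"hand": 40},
    {"slide": [-1,0.5,0],"delta_rot": [0,0,0],"hand": 40},
    {"slide": [0,0,0],"delta_rot": [0,0,0],"hand": 40},
    {"slide": [0,0,0],"delta_rot": [0,0,0],"hand": 40},
  ],
)

```text
time: 31.05
tool_pos: [518.4, -286.0, 176.9]
tcp_rot: [-0.001, 0.706, 0.708, -0.0]
contact_force: [-0.1, -0.0, -2.2]
grip_width: 0.583
grasp_force: 63.0
```

```bash
python3 - <<'E'
from h import *
look('w10.png',bs=[(3,(608,-278))])
T,s=toolT(); ring(3,s['tool_pos'][:2],s['tool_pos'][2]+6)
E
```

```text
base 3 [ 609.4 -279.4] diam 67.7 want 73 v 135 221
tcp [ 518.4 -286.   176.9] t 31.05
ring 3 [ 518.7 -286.4] mean diam 48.0 want 47.5 2038 tcp [ 518.6 -285.9  177.2] [ 0.4  0.1 -3.3]
```

View pics/w10.png

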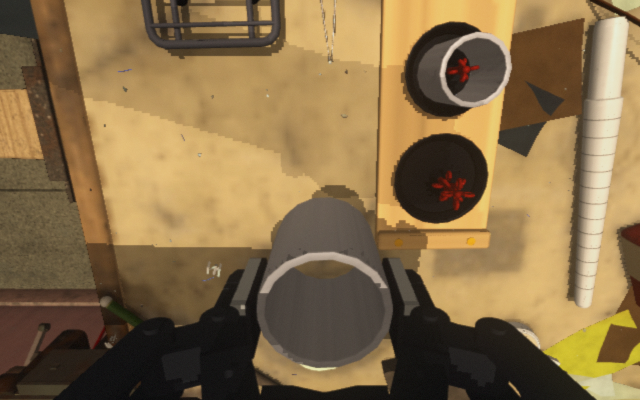

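Flask 2 is seated over its tree at (470,70). Base 3 is centred at (440,178) px, which gives about (608.5,-278.5).

Request:
step_arm(
  plan=[
    {"slide": [0.4,2,0],"delta_rot": [0,0,0],"hand": 40},
    {"slide": [0.4,3.5,0],"delta_rot": [0,0,0],"hand": 40},
    {"slide": [0,2.5,0],"delta_rot": [0,0,0],"hand": 40},
    {"slide": [0,1,0],"delta_rot": [0,0,0],"hand": 40},
    {"slide": [0,0,0],"delta_rot": [0,0,0],"hand": 40},
    {"slide": [0,0,2],"delta_rot": [0,0,0],"hand": 40},
    {"slide": [0,0,2],"delta_rot": [0,0,0],"hand": 40},
    {"slide": [0,0,1],"delta_rot": [0,0,0],"hand": 40},
  ],
)

```text
time: 32.15
tool_pos: [607.1, -278.7, 124.5]
tcp_rot: [-0.002, 0.707, 0.707, -0.001]
contact_force: [-0.5, 0.2, -2.8]
grip_width: 0.586
grasp_force: 63.0
```

Request:
step_arm(
  plan=[
    {"slide": [0,0,0],"delta_rot": [0,0,0],"hand": 40},
    {"slide": [0,0,0],"delta_rot": [0,0,0],"hand": 40},
  ],
)

```text
time: 32.4
tool_pos: [609.3, -278.8, 127.7]
tcp_rot: [0.0, 0.707, 0.707, 0.0]
contact_force: [0.8, 0.1, -2.4]
grip_width: 0.587
grasp_force: 63.0
```

Request:
step_arm(
  plan=[
    {"slide": [0,-0.05,1],"delta_rot": [0,0,0],"hand": 40},
    {"slide": [0,0,1.5],"delta_rot": [0,0,0],"hand": 40},
    {"slide": [0,0,1.3],"delta_rot": [0,0,0],"hand": 40},
    {"slide": [0,0,0.7],"delta_rot": [0,0,0],"hand": 40},
    {"slide": [0,0,0.3],"delta_rot": [0,0,0],"hand": 40},
    {"slide": [0,0,0],"delta_rot": [0,0,0],"hand": 40},
    {"slide": [0,0,0],"delta_rot": [0,0,0],"hand": 40},
  ],
)

```text
time: 33.28
tool_pos: [608.8, -278.9, 79.8]
tcp_rot: [0.0, 0.707, 0.707, 0.0]
contact_force: [0.3, -0.5, -3.0]
grip_width: 0.586
grasp_force: 63.1
```

Request:
step_arm(
  plan=[
    {"slide": [0,0,0.2],"delta_rot": [0,0,0],"hand": 40},
    {"slide": [0,0,0.1],"delta_rot": [0,0,0],"hand": 40},
    {"slide": [0,0,0],"delta_rot": [0,0,0],"hand": 40},
    {"slide": [0,0,0],"delta_rot": [0,0,0],"hand": 40},
  ],
)

```text
time: 33.78
tool_pos: [608.4, -278.8, 76.3]
tcp_rot: [0.0, 0.707, 0.707, -0.0]
contact_force: [-0.3, 0.5, -2.3]
grip_width: 0.586
grasp_force: 63.1
```

Request:
step_arm(
  plan=[
    {"slide": [0,0,0.1],"delta_rot": [0,0,0],"hand": 40},
    {"slide": [0,0,0],"delta_rot": [0,0,0],"hand": 40},
    {"slide": [0,0,0],"delta_rot": [0,0,0],"hand": 40},
  ],
)

```text
time: 34.15
tool_pos: [608.4, -278.8, 75.3]
tcp_rot: [0.0, 0.707, 0.707, -0.0]
contact_force: [0.3, 1.0, -2.1]
grip_width: 0.583
grasp_force: 63.1
```

Request:
step_arm(
  plan=[
    {"slide": [0,0,0.1],"delta_rot": [0,0,0],"hand": 40},
    {"slide": [0,0,0],"delta_rot": [0,0,0],"hand": 40},
    {"slide": [0,0,0],"delta_rot": [0,0,0],"hand": 40},
  ],
)

```text
time: 34.52
tool_pos: [608.5, -278.8, 74.4]
tcp_rot: [0.0, 0.707, 0.707, 0.0]
contact_force: [-0.4, 0.1, -2.8]
grip_width: 0.585
grasp_force: 63.2
```

Request:
step_arm(
  plan=[
    {"slide": [0,0,0.05],"delta_rot": [0,0,0],"hand": 40},
    {"slide": [0,0,0],"delta_rot": [0,0,0],"hand": 40},
    {"slide": [0,0,0],"delta_rot": [0,0,0],"hand": 40},
  ],
)

```text
time: 34.9
tool_pos: [608.5, -278.8, 74.3]
tcp_rot: [0.0, 0.707, 0.707, -0.0]
contact_force: [-2.4, 1.0, 5.3]
grip_width: 0.581
grasp_force: 63.5
```

Request:
step_arm(
  plan=[
    {"slide": [0,0,0],"delta_rot": [0,0,0],"hand": 64},
    {"slide": [0,0,0],"delta_rot": [0,0,0],"hand": 80},
    {"slide": [0,0,0],"delta_rot": [0,0,0],"hand": 100},
    {"slide": [0,0,0],"delta_rot": [0,0,0],"hand": 100},
    {"slide": [0,0,-1],"delta_rot": [0,0,0],"hand": 100},
    {"slide": [0,0,-3],"delta_rot": [0,0,0],"hand": 100},
    {"slide": [0,0,-4],"delta_rot": [0,0,0],"hand": 100},
    {"slide": [0,0,-2],"delta_rot": [0,0,0],"hand": 100},
  ],
)

```text
time: 35.9
tool_pos: [609.6, -279.0, 176.8]
tcp_rot: [0.002, 0.707, 0.707, 0.001]
contact_force: [-0.4, -0.2, -0.2]
grip_width: 0.998
grasp_force: 0.0
```

Request:
step_arm(
  plan=[
    {"slide": [1,-3,-2],"delta_rot": [0,0,0],"hand": 100},
    {"slide": [1.5,-4,-3],"delta_rot": [0,0,0],"hand": 100},
    {"slide": [1.5,-4,-3],"delta_rot": [0,0,0],"hand": 100},
    {"slide": [1,-3,-1],"delta_rot": [0,0,0],"hand": 100},
    {"slide": [0,0,0],"delta_rot": [0,0,0],"hand": 100},
    {"slide": [0,0,0],"delta_rot": [0,0,0],"hand": 100},
  ],
)

```text
time: 36.65
tool_pos: [468.7, -229.3, 263.8]
tcp_rot: [0.0, 0.707, 0.707, 0.0]
contact_force: [0.4, -0.3, -0.1]
grip_width: 0.999
grasp_force: 0.0
```

```bash
python3 - <<'E'
from h import *
T,s=toolT(); w=capture('wrist'); a=capture('top'); b=capture('scene'); print(s['tool_pos'].round(0),s['contact_force'].round(1),s['time'])
im=np.vstack([w['frame'][0:300,300:640],]); sc=cv2.resize(b['frame'][160:260,220:390],(510,300)); 
cv2.imwrite('pics/fin.png',np.vstack([np.hstack([im[:,:,::-1],cv2.resize(sc[:,:,::-1],(460,300))]),cv2.resize(a['frame'][150:260,190:460,::-1],(800,300))]))
E
```

```text
[ 469. -229.  264.] [ 0.4 -0.3 -0.1] 36.65
```

View pics/fin.png

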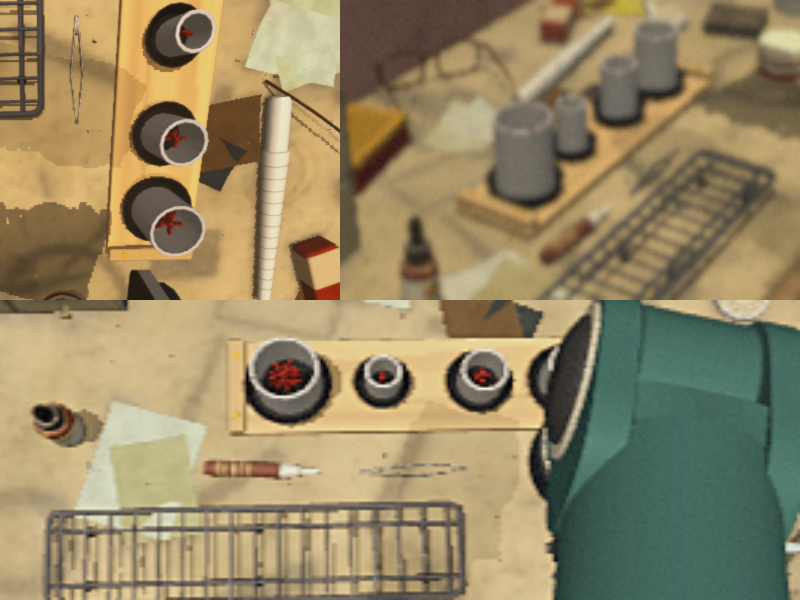

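All four flasks stand upright over their trees in the order 4, 1, 2, 3. The rack is empty, and the bottle and pot haven't moved.

```bash
python3 -c "
from station import *
print(finish_job())"
```

```text
the job is handed in; nothing more can be done
None
```

All four flasks stand upright inside their matching bases, in the order 4, 1, 2, 3 from the left. They are released and at rest, the dropper bottle and wax pot were not touched, and I handed the job in at about 37 s; `finish_job` returned no verdict.

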